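# Knock the prop away and let the damp-box lid down on a finger

## Task

Close the damp box where the soft pots are drying: keeping a finger just under the front edge of the propped lid, push the prop sideways out from under it so that the lid drops onto the back of a finger while it is still well open. Then let the lid down on that finger until it is fully shut; it must not slam or fall the last bit. Do not raise the lid or pinch it between the fingers, and leave the pots and the other things on the table where they stand.

Things in the scene. Friction and masses are not known exactly. Their poses are not given: they have to be found in the camera images.
- damp_box: Plywood case, fixed to the table: 190 mm deep (its x), 270 mm wide (its y), 150 mm high, walls 12 mm thick; origin at the centre of its underside. Its x axis points from the front wall (nearest the robot) to the back, y to the left end, z up. The lid is hinged along the back; a prop is pivoted on the outside of the left (+y) end.
- lid (a joint): Opening angle of the lid, rad: 0 is shut and level, growing as the front edge rises. It starts at about 0.61, resting on the prop. A free-swinging hinge: without the prop it falls at once and slams. The lid weighs about 0.3 to 0.65 kg.
- lid_hinge (a point): Middle of the lid's hinge line, on the top of the back wall: 95 mm behind the box's centre, 151 mm above the table. The hinge line runs along the box's y axis.
- lid_edge (a point): Middle of the lid's front edge, on the underside of the lid, 210 mm from the hinge line; moves with the lid. The rounded edge (10 mm thick) ends 5 mm farther out. The edge runs along the box's y axis, 147 mm to either side of this point. With the lid shut it overhangs the front wall by 25 mm, its underside 151 mm above the table, so that a finger can come down with it in front of the wall.
- lid_board: The lid's plywood board, 10 mm thick, 294 mm wide; its underside is a plane through the hinge line. Two battens 9 mm thick run front to back under it, 60 mm to each side of the middle (30 mm wide), and stop 50 mm short of the front edge. Origin on the hinge line.
- lid_cork: Cork sheet, 4 mm thick, glued on top of the lid board, 6 to 10 mm in from its edges. Origin on the hinge line.
- prop (a joint): Swing of the prop, rad: 0 is standing, leaning 4 degrees inward over the left wall, with the lid resting on its head; it grows as the prop swings outward (to the box's +y) and down. Pushed about 15 mm outward at the head (less than 2 N) it goes past upright, slips from under the lid and swings down by itself to hang beside the box, at about 2.95 (its stop).
- prop_head (a point): Centre of the prop's round rubber head (radius 7 mm), which touches the underside of the lid. The prop is a strip of wood 14 mm by 9 mm and 127 mm long from its pivot to this point; the pivot is on the outside of the left end of the box, 132 mm above the table, 71 mm in front of the box's centre. Standing, the head is about 12 mm behind the lid's front edge, 14 mm in from the left end of the lid.
- bowl_pot_mid (a point): Reddish bowl-shaped pinch pot, 68 mm across, 42 mm high, loose in the box; its centre. Only stands there.
- tall_pot_mid (a point): Dark straight pinch pot, 64 mm across, 70 mm high, loose in the box; its centre. Only stands there.
- grey_pot: Grey pinch pot, 59 mm across, 58 mm high, loose on the table near the front of the box; origin under its centre. Leave it.
- small_cutter: Ring cutter, 48 mm across, 22 mm high, loose on the table; origin under its centre. Leave it.
- eraser: Eraser, 19 by 40 by 12 mm, loose on the table; origin under its centre. Leave it.
- slip_jar: Jar with a green cap, 58 mm across, 75 mm high, loose on the table in front of the box; origin under its centre. Leave it.

How it is judged:
On the way, in this order (a step that is already met when the one before it is completed fails the run):
1. the prop is out and the lid, still well open, rests on the fingers (value of joint prop above 0.5 rad and value of joint lid above 0.35 rad and contact force between the fingers and lid_board above 0.3 N), for 0.2 s.
2. the lid is let down on the fingers until it is all but shut (value of joint lid below 0.08 rad and contact force between the fingers and lid_board above 0.1 N).
At the end, for the whole second after the job is handed in: The lid is shut (within 0.03 rad of level) and still, the prop hangs beside the box (past 2.0 rad), and the two pots in the box are within 20 mm of where they stood (value of joint lid below 0.03 rad and value of joint prop above 2 rad and velocity of joint lid between -0.05 and 0.05 rad/s and distance of each of bowl_pot_mid, tall_pot_mid from where it was at the start of the episode below 0.02 m); the robot touches nothing.
It fails at once if the lid slams: it falls faster than 0.8 rad/s while less than 0.3 rad open (value of joint lid below 0.3 rad and velocity of joint lid below -0.8 rad/s).
It fails at once if the lid is raised more than 0.13 rad above where the prop held it (value of joint lid above 0.74 rad).
It fails at once if the lid is pinched: the fingers press its underside and its top at the same time (contact force between the fingers and lid_board above 1 N and contact force between the fingers and lid_cork above 1 N).
It fails at once if a pot in the box is shifted or lifted by more than 20 mm (distance of any of bowl_pot_mid, tall_pot_mid from where it was at the start of the episode above 0.02 m).
It fails at once if another thing on the table is moved by more than 20 mm (distance of any of grey_pot, small_cutter, eraser, slip_jar from where it was at the start of the episode above 0.02 m).
It also fails if it takes over 35 s, if anything falls off the work surface, if the arm or the gripper's body presses on something with over 40 N, if the wrist force passes 120 N, or if a joint passes its speed limit or range.

## Robot

A 6-joint arm with a two-finger parallel gripper is mounted at the origin on a cart in front of the work surface, level with it; the furniture and walls round the work are solid. World frame = base frame: x ahead of the robot, y to its left, z up, the work surface at z = 0. Lengths are in m, angles in rad, forces in N, time in s.
With the tool pointing down it reaches from about 0.425 to 0.925 m from the base axis. Payload 12.5 kg.
Tool frame: the origin (TCP) lies on the centre line of the jaws, within the pads' length; the fingertips stand 19 mm ahead of it and the grasp point (between the pads) is the TCP; y points along the fingers, z is the direction in which the jaws open and shut, and the axes are right-handed (so a half turn about y gives the same grasp; the last joint's range is limited). The gripper opens to 85 mm and grips with 20 to 120 N. Pads are 22 mm wide; open, the fingers measure 114 mm over their backs; the gripper's body (76 mm by 85 mm) begins 54 mm behind the grasp point. The pads swing forward as they close: fully open they stand 13 mm farther back than shut.
Start: joints at [1.062, 0.491, 1.559, -0, 1.092, -0.106], TCP at [0.245, 0.575, 0.25] pointing down, gripper open.
Joint ranges: [-3.1, 3.1], [-0.84, 2.19], [0.05, 2.79], [-1.13, 4.28], [0.06, 2.93], [-2.69, 2.69]. Speed limits (rad/s): [2.22, 2.22, 2.79, 3.14, 3.14, 3.14].

## Interface

Orientations are given as a unit quaternion [x, y, z, w].
In Python, from bench import bot gives the robot as it stands. Calls block until the motion is done:
- bot.move_to(position, orientation): joint-space move of the TCP to a pose.
- bot.move_l(position, velocity=0.15, orientation=None, force_limit=None): straight line of the TCP; orientation=None keeps the orientation; velocity is the mean speed in m/s. With force_limit (N) it stops when the force on the tool has changed by that much, and returns True; else False.
- bot.set_joints(angles): joint-space move.
- bot.set_gripper(opening, newtons=None): finger opening in m; newtons is the grip in N (None keeps the last); returns when the fingers have stopped.
- bot.pause(seconds).
- bot.solve_ik(position, orientation): joint angles nearest the present ones, or None.
- bot.snapshot(name): name is "scene" or "top" or "wrist"; returns a dict with "frame" (480x640x3 uint8, red, green, blue), "depth" (480x640 float32, m along the optical axis (not along the pixel's ray), 0 where there is no reading), "camera_matrix" (3x3 intrinsics, pixels), "pose" (4x4, takes a point from camera to world coordinates). Camera axes: x right, y down, z forward; pixel columns grow to the right and rows downward; lengths in m; the calibration is good to about 2 mm. A picture is of the moment at which its call begins.
A pose or a line that the arm cannot do raises bot.PlanningError and nothing moves.
- bot.finish_job(): hands the job in, once; it reports no verdict.
Readings, each from a call of its own:
- bot.read_time_s(): time.
- bot.read_joint_positions(): joint angles.
- bot.read_qd(): joint speeds.
- bot.read_joint_torque(): joint torques, N m.
- bot.read_tool_pos(): TCP position.
- bot.read_tcp_rot(): TCP orientation.
- bot.read_ft_force(): force on the tool from outside, world axes, zero at the start.
- bot.read_torque(): the same for the moment, N m.
- bot.read_width(): finger opening in m.
Only numpy, scipy, OpenCV 4.12 (cv2) and the standard library are available. Lean on these libraries where they do the work, as an engineer would, in place of code of your own. Each camera call takes 0.05 s, during which the arm holds its last target.

## Working session

There is one attempt and no reset: what is moved stays moved. The work goes in short steps, each a Python script; the robot and the scene stay as the last script left them, time stands still between calls to the robot, and variables do not carry over. Pictures are saved under pics/ and viewed, and the job is handed in when it is done.

```bash
ls; mkdir -p pics
python3 - <<'E'
from bench import bot
import cv2,numpy as np
for n in ["scene","top","wrist"]:
    s=bot.snapshot(n); cv2.imwrite(f"pics/{n}0.png",s["frame"][...,::-1]); np.savez(f"{n}0.npz",**s)
    print(n,s["camera_matrix"].round(1).tolist(),s["pose"].round(3).tolist())
print(bot.read_time_s(),bot.read_tool_pos(),bot.read_tcp_rot(),bot.read_ft_force(),bot.read_width())
E
```

```text
pics
scene [[462.3, 0.0, 323.5], [0.0, 462.3, 242.5], [0.0, 0.0, 1.0]] [[0.606, -0.431, 0.668, -0.124], [-0.795, -0.352, 0.494, -0.467], [0.023, -0.831, -0.556, 0.765], [0.0, 0.0, 0.0, 1.0]]
top [[575.9, 0.0, 321.4], [0.0, 575.9, 236.8], [0.0, 0.0, 1.0]] [[0.445, -0.785, 0.43, 0.132], [-0.896, -0.395, 0.205, -0.18], [0.009, -0.477, -0.879, 1.078], [0.0, 0.0, 0.0, 1.0]]
wrist [[381.1, 0.0, 331.7], [0.0, 381.1, 241.0], [0.0, 0.0, 1.0]] [[0.392, 0.871, 0.297, 0.168], [0.92, -0.371, -0.126, 0.609], [-0.0, 0.323, -0.947, 0.373], [0.0, 0.0, 0.0, 1.0]]
0.15 [0.24492216 0.57486437 0.24987512] [ 0.69308266 -0.14152919  0.14136094 -0.69254819] [0.76037363 0.42600629 0.57224602] 0.08569961651166448
```

View pics/scene0.png

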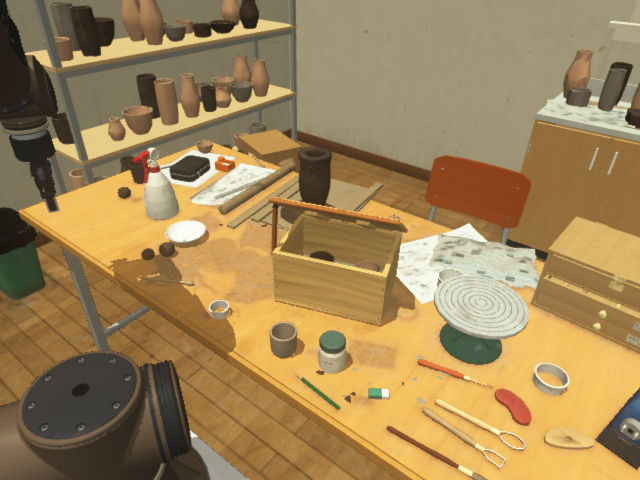

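View pics/top0.png

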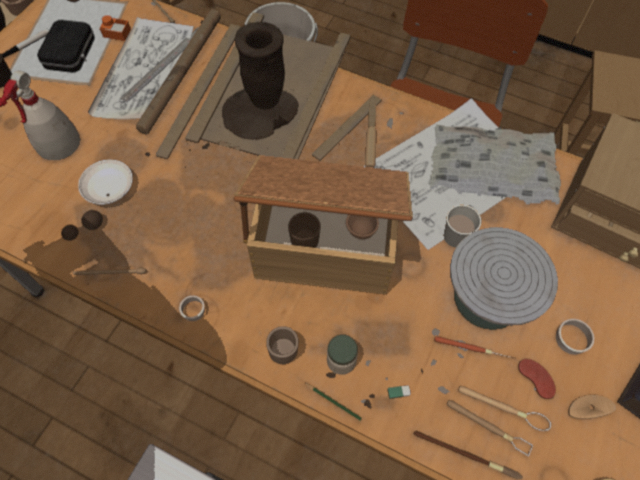

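View pics/wrist0.png

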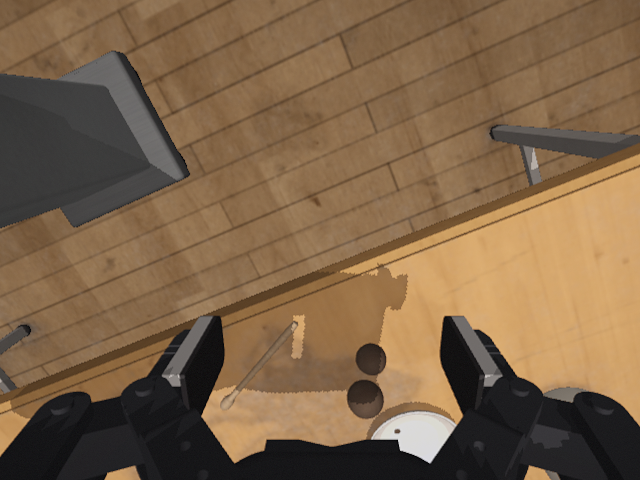

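The scene shows the box at around (340,265), with the lid propped at its left end; the prop is at about (275,230). In the top view the prop is at (245,222), with the grey pot at (283,345) and the jar at (342,352) in front. I'll zoom in for the corners.

Run:
```python
import cv2,numpy as np
for n,(x,y,w,h),k in [("scene",(250,190,170,140),4.5),("top",(225,145,200,150),4)]:
    im=cv2.imread(f"pics/{n}0.png")[y:y+h,x:x+w]
    im=cv2.resize(im,None,fx=k,fy=k,interpolation=cv2.INTER_CUBIC)
    for i in range(0,w,20): cv2.putText(im,str(x+i),(int(i*k),10),0,.35,(255,255,255),1); cv2.line(im,(int(i*k),12),(int(i*k),18),(255,255,255),1)
    for i in range(0,h,20): cv2.putText(im,str(y+i),(0,int(i*k)+4),0,.35,(255,255,255),1)
    cv2.imwrite(f"pics/{n}0z.png",im)
```

```text
(no output)
```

View pics/scene0z.png

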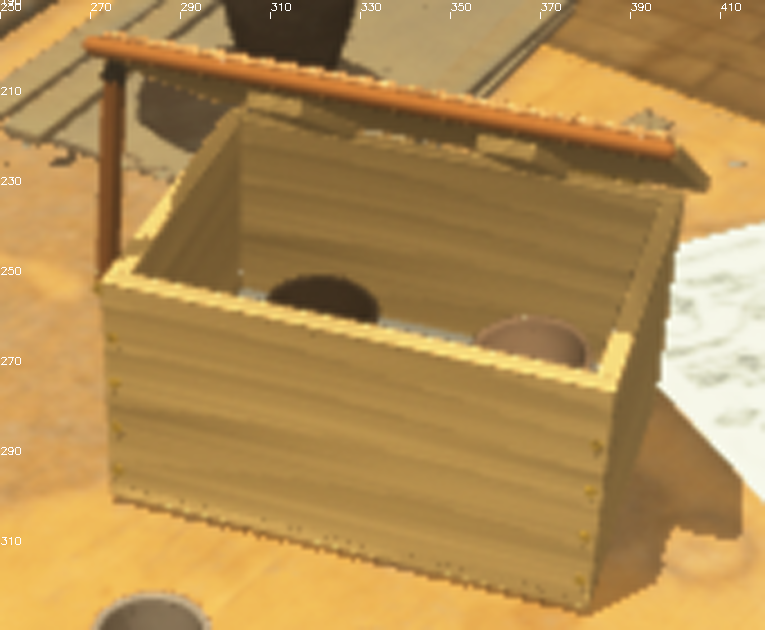

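View pics/top0z.png

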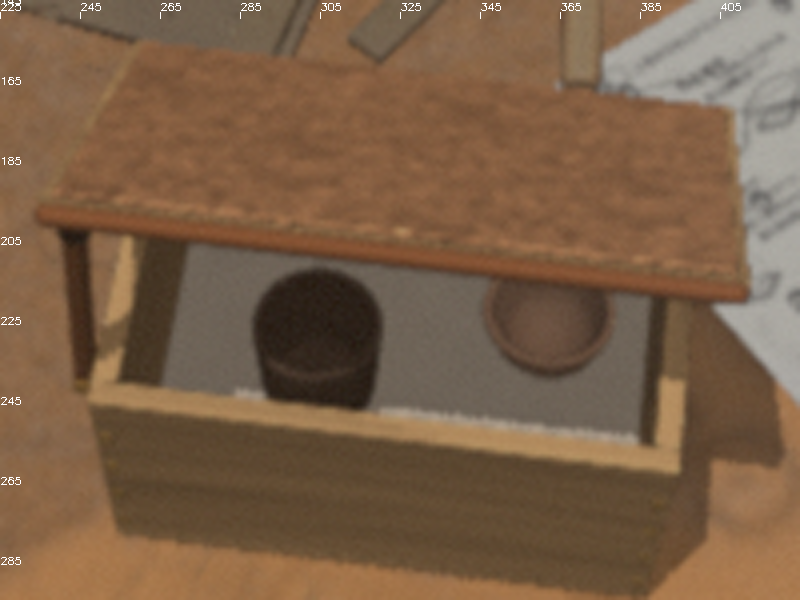

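```bash
cat > h.py <<'E'
import numpy as np,cv2
def ray(n,u,v,f="0"):
    s=np.load(f"{n}{f}.npz"); d=np.linalg.inv(s["camera_matrix"])@[u,v,1]; T=s["pose"]
    return T[:3,3],T[:3,:3]@d
def plane(n,u,v,z,f="0"):
    o,d=ray(n,u,v,f); return o+d*(z-o[2])/d[2]
def two(a,b):
    A=[];B=[]
    for n,u,v in (a,b):
        o,d=ray(n,u,v); d=d/np.linalg.norm(d); P=np.eye(3)-np.outer(d,d); A.append(P);B.append(P@o)
    p=np.linalg.solve(sum(A),sum(B)); return p
E
python3 - <<'E'
from h import *
np.set_printoptions(precision=4,suppress=True)
for n,L,R,l,r in [("top",(248,245.5),(395,262.5),(254.5,278),(387.5,293.7)),("scene",(272.9,253.3),(385.1,276.2),(275.1,300.7),(381.1,325.6))]:
    for a,b,z in ((L,R,.15),(l,r,0)):
        a=plane(n,*a,z);b=plane(n,*b,z); d=a-b; print(n,a,b,np.linalg.norm(d),"yaw deg",np.degrees(np.arctan2(-d[0],d[1])))
print("lid edge L,R",two(("top",234.5,199),("scene",269.5,199.5)),two(("top",411.5,218.5),("scene",399.5,224.5)))
# table things
s=np.load("top0.npz");D=s["depth"];K=s["camera_matrix"];T=s["pose"]
v,u=np.mgrid[:480,:640]; P=np.stack([(u-K[0,2])/K[0,0]*D,(v-K[1,2])/K[1,1]*D,D],-1)@T[:3,:3].T+T[:3,3]
np.save("Ptop.npy",P)
for nm,(u,v) in dict(pot=(283,340),jarcap=(342,348),lidmid=(320,190),lidL=(250,195),lidR=(405,210),ring=(191,307),eraser=(398,392)).items(): print(nm,P[v,u])
E
```

```text
top [0.5107 0.1474 0.15  ] [ 0.599  -0.1048  0.15  ] 0.26719183594478013 yaw deg 19.28185795241605
top [0.5127 0.151  0.    ] [ 0.6029 -0.1064  0.    ] 0.2727687960094635 yaw deg 19.31104269411067
scene [0.5065 0.1429 0.15  ] [ 0.596  -0.1034  0.15  ] 0.26210904994153333 yaw deg 19.95576807428327
scene [0.5119 0.1483 0.    ] [ 0.6022 -0.1056  0.    ] 0.2693997566208117 yaw deg 19.58421896241807
lid edge L,R [0.5257 0.1656 0.2744] [ 0.6242 -0.1075  0.2697]
pot [0.4207 0.035  0.0077]
jarcap [ 0.4367 -0.0802  0.0752]
lidmid [0.6182 0.0556 0.25  ]
lidL [0.5424 0.1468 0.2759]
lidR [ 0.6306 -0.0926  0.2758]
ring [0.4008 0.2325 0.0005]
eraser [ 0.4273 -0.2018  0.0099]
```

```bash
cat >> h.py <<'E'
from scipy.spatial.transform import Rotation as Ro
YAW=np.radians(19.5); EX=np.array([np.cos(YAW),np.sin(YAW),0]); EY=np.array([-np.sin(YAW),np.cos(YAW),0]); EZ=np.array([0,0,1.])
FM=np.array([0.556,0.0215,0]); C=FM+.095*EX
def W(x,y,z): return C+x*EX+y*EY+z*EZ
def loc(p): d=np.asarray(p)-C; return np.array([d@EX,d@EY,d[2]])
def quat(up=1,yaw=0,pitch=0):  # tool y = approach
    r=Ro.from_euler('z',YAW+yaw)
    a=r.apply([np.cos(pitch),0,-np.sin(pitch)]); z=up*r.apply([np.sin(pitch),0,np.cos(pitch)])
    return Ro.from_matrix(np.stack([np.cross(a,z),a,z],1)).as_quat()
E
python3 - <<'E'
from h import *
from bench import bot
np.set_printoptions(precision=4,suppress=True)
R=Ro.from_quat(bot.read_tcp_rot()).as_matrix();print(R)
s=np.load("wrist0.npz");print("cam in tool",R.T@(s["pose"][:3,3]-bot.read_tool_pos()))
for n,u,v,z in [("top",282,337,.058),("scene",284,330,.058),("top",342,348,.075),("scene",332,341,.075)]: print(n,plane(n,u,v,z),loc(plane(n,u,v,z)))
for up in (1,-1):
  for yaw in (0,-.3,.3):
    for pitch in (0,.2,.4):
      q=quat(up,yaw,pitch)
      print(up,yaw,pitch,[None if (j:=bot.solve_ik(W(x,y,z),q)) is None else np.round(j,2).tolist() for x,y,z in [(-.16,.1,.24),(-.08,.14,.24),(-.12,.14,.135),(-.2,.14,.12)]])
E
```

```text
[[ 0.92   -0.0004  0.392 ]
 [-0.392  -0.0007  0.92  ]
 [-0.0001 -1.     -0.0008]]
cam in tool [-0.0842 -0.1233  0.0009]
top [0.4114 0.0293 0.058 ] [-0.2288  0.0556  0.058 ]
scene [0.4054 0.0229 0.058 ] [-0.2365  0.0516  0.058 ]
top [ 0.4368 -0.0801  0.075 ] [-0.2413 -0.056   0.075 ]
scene [ 0.43   -0.0859  0.075 ] [-0.2496 -0.0591  0.075 ]
1 0 0 [None, None, None, None]
1 0 0.2 [None, None, None, None]
1 0 0.4 [None, None, None, None]
1 -0.3 0 [None, None, None, None]
1 -0.3 0.2 [None, None, None, None]
1 -0.3 0.4 [None, None, None, None]
1 0.3 0 [None, None, None, [-0.4, 1.36, 2.74, 1.89, 2.0, 2.25]]
1 0.3 0.2 [None, None, None, [-0.38, 1.18, 2.77, 2.1, 1.8, 2.45]]
1 0.3 0.4 [None, None, None, None]
-1 0 0 [[-0.22, 0.8, 2.72, 2.55, 1.88, -0.2], [0.05, 0.7, 2.52, 2.85, 1.64, -0.02], [0.0, 1.12, 2.61, 2.74, 2.13, -0.22], None]
-1 0 0.2 [[-0.2, 0.56, 2.67, 2.6, 1.45, -0.05], [0.05, 0.54, 2.48, 2.84, 1.25, 0.04], [0.01, 0.95, 2.62, 2.81, 1.77, -0.14], None]
-1 0 0.4 [[-0.18, 0.37, 2.58, 2.57, 1.01, 0.11], [0.06, 0.41, 2.41, 2.8, 0.86, 0.12], [0.02, 0.76, 2.58, 2.84, 1.36, -0.06], None]

[... 224 characters left out ...]
 0.92, 2.58, 3.36, 1.73, 0.08], None]
-1 -0.3 0.4 [[0.08, 0.37, 2.58, 3.18, 0.98, -0.01], [0.26, 0.42, 2.38, 3.42, 0.84, -0.1], [0.25, 0.75, 2.55, 3.34, 1.32, 0.03], [0.22, 1.0, 2.79, 3.31, 1.81, 0.11]]
-1 0.3 0 [[-0.41, 0.73, 2.61, 2.08, 1.67, -0.17], [-0.15, 0.69, 2.46, 2.35, 1.57, -0.0], [-0.21, 1.06, 2.55, 2.23, 1.87, -0.36], [-0.4, 1.36, 2.74, 1.89, 2.0, -0.89]]
-1 0.3 0.2 [[-0.4, 0.54, 2.57, 2.1, 1.36, 0.02], [-0.14, 0.54, 2.42, 2.33, 1.25, 0.13], [-0.2, 0.9, 2.55, 2.32, 1.59, -0.23], [-0.38, 1.18, 2.77, 2.1, 1.8, -0.69]]
-1 0.3 0.4 [[-0.35, 0.38, 2.5, 2.04, 1.04, 0.25], [-0.11, 0.42, 2.36, 2.24, 0.93, 0.3], [-0.16, 0.74, 2.52, 2.37, 1.25, -0.09], [-0.33, 0.94, 2.74, 2.27, 1.5, -0.44]]
```

```bash
cat >> h.py <<'E'
def rz(a): return Ro.from_euler('z',a).as_matrix()
def ry(a): return Ro.from_euler('y',a).as_matrix()
E
python3 - <<'E'
from h import *
from bench import bot
from scipy.optimize import least_squares
np.set_printoptions(precision=4,suppress=True)
rng=np.random.default_rng(0); D=[]
for k in range(40):
    p=W(-.13,.1,.22)+rng.uniform(-.06,.06,3); q=quat(-1,rng.uniform(-.3,.4),rng.uniform(0,.8)) 
    j=bot.solve_ik(p,q)
    if j is not None: D.append((j,p,q))
down=bot.read_tcp_rot()
for k in range(15):
    p=np.array([.55,.3,.35])+rng.uniform(-.12,.12,3); j=bot.solve_ik(p,down)
    if j is not None: D.append((j,p,down))
print(len(D))
# x: h,r0,L1,L2,e(elbow offset),d
def fk(j,x,allp=False):
    h,r0,L1,L2,e,d,f=x
    A=rz(j[0]); s=A@[r0,0,h]; B=A@ry(j[1]); el=s+B@[0,0,L1]; Cc=B@ry(j[2]); w=el+Cc@[e,0,L2]; 
    E=Cc@rz(j[3])@ry(j[4]); t=w+E@[f,0,d]
    return (s,el,w,t) if allp else t
best=None
for s3 in (1,-1):
  r=least_squares(lambda x:np.concatenate([fk(j*np.array([1,1,1,s3,1,1]),x)-p for j,p,q in D]),[.3,.05,.4,.4,0,.25,0])
  print(s3,r.cost,r.x)
  if best is None or r.cost<best[0]: best=(r.cost,r.x,s3)
np.savez("fk.npz",x=best[1],s3=best[2])
for yaw in (0,.1,.15,.2):
  for pit in (.1,.2):
    q=quat(-1,yaw,pit)
    for pos in [(-.17,.1,.24),(-.16,.1,.24),(-.15,.1,.24),(-.08,.14,.24),(-.12,.14,.135),(-.15,.14,.115)]:
      j=bot.solve_ik(W(*pos),q); print(yaw,pit,pos,None if j is None else (np.round(j,2),fk(j*np.array([1,1,1,best[2],1,1]),best[1],True)[1:3]))
E
```

```text
55
1 0.06744677925523195 [ 0.208  -0.1164  0.6888  0.485   0.045   0.3216  0.0016]
-1 0.3256684539110837 [ 0.042   0.6552  0.0777  0.0454  0.0481 -0.2984  0.0674]
0 0.1 (-0.17, 0.1, 0.24) (array([-0.24,  0.7 ,  2.73,  2.56,  1.71, -0.15]), (array([ 0.3172, -0.0764,  0.7357]), array([ 0.1437, -0.0346,  0.2825])))
0 0.1 (-0.16, 0.1, 0.24) (array([-0.21,  0.68,  2.7 ,  2.59,  1.67, -0.12]), (array([ 0.3091, -0.0668,  0.744 ]), array([ 0.1561, -0.0337,  0.2827])))
0 0.1 (-0.15, 0.1, 0.24) (array([-0.19,  0.66,  2.67,  2.61,  1.64, -0.1 ]), (array([ 0.3024, -0.0584,  0.7505]), array([ 0.1685, -0.0326,  0.2829])))
0 0.1 (-0.08, 0.14, 0.24) (array([0.05, 0.62, 2.5 , 2.85, 1.45, 0.01]), (array([0.2816, 0.0131, 0.7699]), array([0.2473, 0.0115, 0.2841])))
0 0.1 (-0.12, 0.14, 0.135) (array([ 0.  ,  1.04,  2.62,  2.78,  1.96, -0.18]), (array([0.4776, 0.0014, 0.5568]), array([0.1975, 0.0006, 0.1583])))
0 0.1 (-0.15, 0.14, 0.115) (array([-0.04,  1.2 ,  2.7 ,  2.68,  2.17, -0.31]), (array([ 0.5264, -0.0207,  0.4545]), array([ 0.1598, -0.0063,  0.1341])))
0 0.2 (-0.17, 0.1, 0.24) (array([-0.23,  0.5
[... 5698 characters left out ...]
 -0.02]), (array([ 0.229 , -0.0828,  0.7953]), array([ 0.178 , -0.0644,  0.3113])))
0.2 0.2 (-0.15, 0.1, 0.24) (array([-0.32,  0.55,  2.59,  2.28,  1.37,  0.01]), (array([ 0.2286, -0.0766,  0.7968]), array([ 0.19  , -0.0636,  0.3114])))
0.2 0.2 (-0.08, 0.14, 0.24) (array([-0.08,  0.54,  2.45,  2.5 ,  1.25,  0.09]), (array([ 0.2374, -0.0195,  0.7985]), array([ 0.2649, -0.0218,  0.3122])))
0.2 0.2 (-0.12, 0.14, 0.135) (array([-0.14,  0.92,  2.58,  2.47,  1.66, -0.23]), (array([ 0.4292, -0.0606,  0.6228]), array([ 0.2153, -0.0304,  0.1863])))
0.2 0.2 (-0.15, 0.14, 0.115) (array([-0.2 ,  1.06,  2.66,  2.4 ,  1.81, -0.39]), (array([ 0.4767, -0.0942,  0.5421]), array([ 0.1779, -0.0351,  0.162 ])))
```

```bash
cat >> h.py <<'E'
Q=quat(-1,.15,.2)
def save(n,f,zoom=None):
    from bench import bot
    s=bot.snapshot(n); np.savez(f"{n}{f}.npz",**s); cv2.imwrite(f"pics/{n}{f}.png",s["frame"][...,::-1])
E
python3 - <<'E'
from h import *
from bench import bot
np.set_printoptions(precision=4,suppress=True)
bot.set_joints([1.06,0.0,1.8,0,1.3,-.1]); print(bot.read_time_s())
bot.set_gripper(0); print(bot.read_time_s(),bot.read_width())
bot.set_joints([1.06,0.1,2.7,2.3,1.4,0]); print(bot.read_time_s(),bot.read_tool_pos())
bot.set_joints([-.3,0.1,2.7,2.3,1.4,0]); print(bot.read_time_s(),bot.read_tool_pos(),loc(bot.read_tool_pos()))
save("scene","1")
E
```

```text
1.2167
1.9833 6.155375611556493e-06
3.9667 [-0.0548  0.3923  0.3932]
5.775 [0.3717 0.1361 0.393 ] [-0.2305  0.1695  0.393 ]
```

View pics/scene1.png

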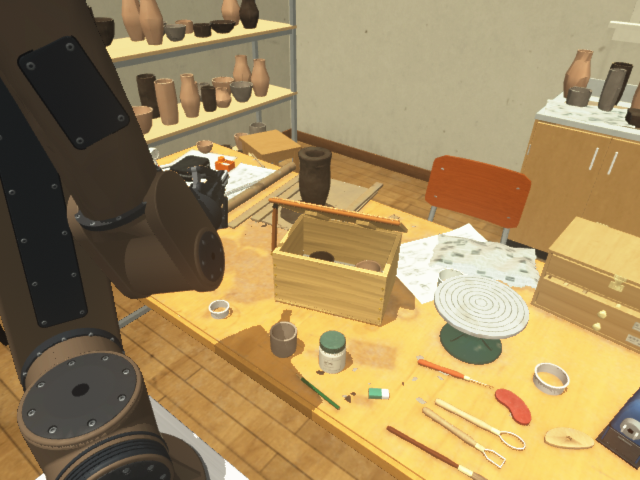

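Run:
```python
from h import *
from bench import bot
from scipy.optimize import least_squares
np.set_printoptions(precision=4,suppress=True)
rng=np.random.default_rng(0); D=[]
for k in range(60):
    p=W(-.13,.1,.22)+rng.uniform(-.06,.06,3); q=quat(-1,rng.uniform(-.3,.4),rng.uniform(0,.8)) 
    j=bot.solve_ik(p,q)
    if j is not None: D.append((j,p,q))
D.append((bot.read_joint_positions(),bot.read_tool_pos(),0))
D.append((np.array([1.062, 0.491, 1.559, -0, 1.092, -0.106]),np.array([0.245, 0.575, 0.25]),0))
D.append((np.array([1.06,0.1,2.7,2.3,1.4,0]),np.array([-0.0548,0.3923,0.3932]),0))
def fk(j,x,allp=False):
    h,r0,y0,L1,e,g,L2,f,k,d=x
    A=rz(j[0]); s=A@[r0,y0,h]; B=A@ry(j[1]); el=s+B@[0,0,L1]; Cc=B@ry(j[2]); w=el+Cc@[e,0,L2]
    F=Cc@rz(j[3]); w2=w+F@[g,k,0]; t=w2+F@ry(j[4])@[f,0,d]
    return (el,w,w2,t) if allp else t
r=least_squares(lambda x:np.concatenate([fk(j,x)-p for j,p,q in D]),[.3,.05,0,.5,0,0,.4,0,0,.3]); print(r.cost,r.x)
np.savez("fk.npz",x=r.x)
for pos in [(-.17,.1,.24),(-.12,.14,.135),(-.15,.14,.115)]:
  j=bot.solve_ik(W(*pos),Q); print(pos,np.round(j,2)); print(np.array(fk(j,r.x,True)))
```

```text
8.808501409826738e-08 [ 0.1967  0.0001  0.0659  0.5868  0.0432  0.0001  0.411  -0.      0.
  0.2362]
(-0.17, 0.1, 0.24) [-0.34  0.56  2.65  2.32  1.42 -0.05]
[[ 0.3159 -0.0426  0.6938]
 [ 0.2477 -0.0183  0.287 ]
 [ 0.2478 -0.0183  0.287 ]
 [ 0.4519  0.0907  0.24  ]]
(-0.12, 0.14, 0.135) [-0.11  0.93  2.6   2.55  1.69 -0.22]
[[0.4759 0.0153 0.5461]
 [0.2815 0.0361 0.182 ]
 [0.2815 0.0361 0.182 ]
 [0.4857 0.1451 0.135 ]]
(-0.15, 0.14, 0.115) [-0.16  1.08  2.67  2.47  1.86 -0.37]
[[ 0.5214 -0.0169  0.4734]
 [ 0.2532  0.0261  0.162 ]
 [ 0.2533  0.0261  0.162 ]
 [ 0.4574  0.1351  0.115 ]]
```

```bash
cat >> h.py <<'E'
def fk(j):
    h,r0,y0,L1,e,g,L2,f,k,d=np.load("fk.npz")["x"]
    A=rz(j[0]); B=A@ry(j[1]); Cc=B@ry(j[2]); w=A@[r0,y0,h]+B@[0,0,L1]+Cc@[e,0,L2]
    F=Cc@rz(j[3])@ry(j[4]); return w,w+F@[0,0,d],w+F@[0,0,d+.03]
E
python3 - <<'E'
from h import *
from bench import bot
np.set_printoptions(precision=3,suppress=True)
a=np.array(bot.read_joint_positions()); b=bot.solve_ik(W(-.165,.1,.225),Q)
for s in np.linspace(0,1,7): print([loc(p) for p in fk(a+s*(b-a))])
E
```

```text
[array([-0.462,  0.125,  0.379]), array([-0.231,  0.17 ,  0.393]), array([-0.201,  0.175,  0.395])]
[array([-0.448,  0.114,  0.365]), array([-0.215,  0.155,  0.369]), array([-0.186,  0.161,  0.37 ])]
[array([-0.434,  0.102,  0.35 ]), array([-0.201,  0.142,  0.344]), array([-0.172,  0.147,  0.343])]
[array([-0.422,  0.092,  0.332]), array([-0.189,  0.129,  0.316]), array([-0.16 ,  0.134,  0.314])]
[array([-0.411,  0.082,  0.314]), array([-0.179,  0.118,  0.287]), array([-0.15 ,  0.123,  0.284])]
[array([-0.402,  0.073,  0.293]), array([-0.171,  0.108,  0.257]), array([-0.142,  0.113,  0.252])]
[array([-0.394,  0.065,  0.272]), array([-0.165,  0.1  ,  0.225]), array([-0.136,  0.104,  0.219])]
```

Run:
```python
from h import *
from bench import bot
np.set_printoptions(precision=4,suppress=True)
bot.move_to(W(-.165,.1,.225),Q); print(bot.read_time_s(),loc(bot.read_tool_pos()),bot.read_ft_force())
save("scene","2");save("top","2");save("wrist","2")
for n,(x,y,w,h) in [("scene",(200,180,220,170)),("top",(190,150,220,165))]:
    im=cv2.imread(f"pics/{n}2.png")[y:y+h,x:x+w]; cv2.imwrite(f"pics/{n}2z.png",cv2.resize(im,None,fx=3.5,fy=3.5,interpolation=cv2.INTER_CUBIC))
```

```text
6.6167 [-0.1652  0.1006  0.2255] [-0.3531 -0.0541  1.1215]
```

View pics/scene2z.png

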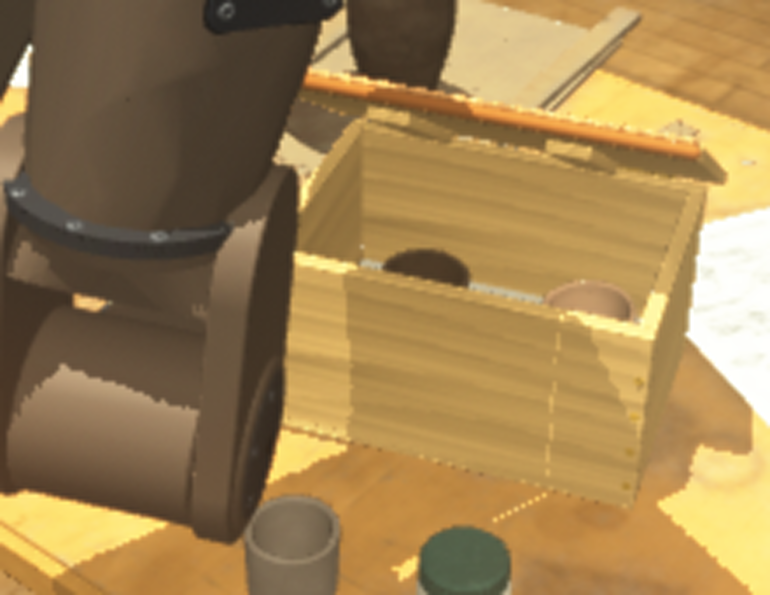

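View pics/top2z.png

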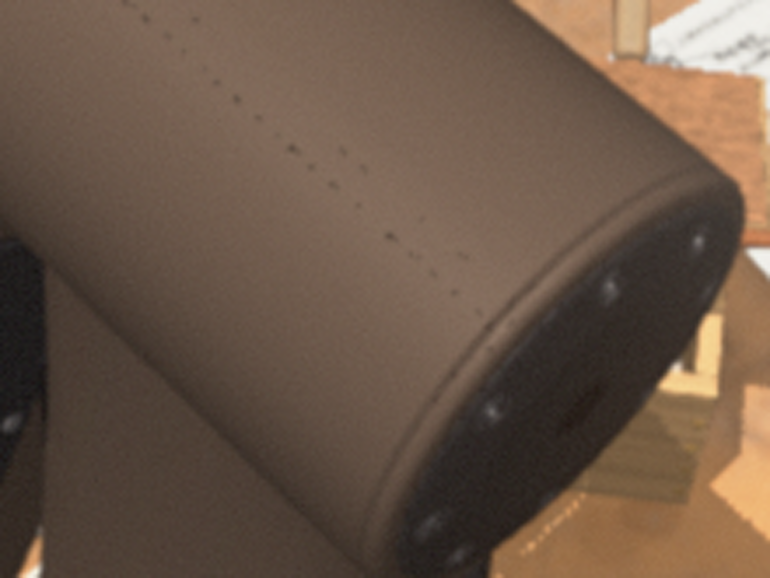

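View pics/wrist2.png

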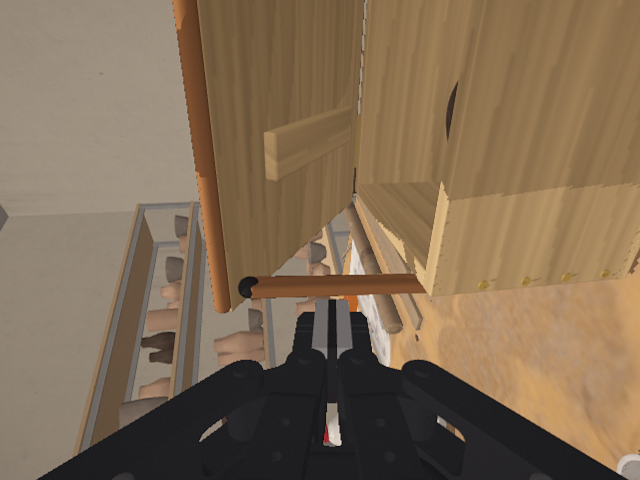

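The wrist view is informative: the prop runs along row ~285 from its head (248,288) to the pivot (430,290), and the fingertips are at (333,302). The lid edge lies along the left at column ~205. In the scene view the wrist housing hangs down to zoom (230,540), so I'll check its clearance.

Run:
```python
from h import *
np.set_printoptions(precision=4,suppress=True)
def cloud(n,f):
    s=np.load(f"{n}{f}.npz");D=s["depth"];K=s["camera_matrix"];T=s["pose"]
    v,u=np.mgrid[:480,:640]; P=np.stack([(u-K[0,2])/K[0,0]*D,(v-K[1,2])/K[1,1]*D,D],-1)@T[:3,:3].T+T[:3,3]
    return (P-C)@np.stack([EX,EY,EZ],1),D
P,D=cloud("wrist","2")
for nm,(u,v) in dict(head=(248,288),prop=(300,286),prop2=(360,286),propup=(300,278),propdn=(300,294),tipU=(323,304),tipD=(343,304),tipbackU=(300,320),tipbackU2=(300,350),tipbackD=(367,330),edge1=(212,290),edge2=(205,200),edge3=(195,100),edgeU=(200,200),wallL=(440,285),wall=(446,200),under=(240,150)).items(): print(nm,P[v,u],D[v,u])
P,D=cloud("scene","2")
reg=P[200:345,200:285].reshape(-1,3); d=D[200:345,200:285].ravel(); m=(d>.2)&(d<.75); print("housing lowest",reg[m][np.argsort(reg[m][:,2])[:3]])
for f,n in (("2","scene"),):
  pass
```

```text
head [-0.0779  0.1325  0.259 ] 0.22780384
prop [-0.0774  0.1346  0.2278] 0.23501375
prop2 [-0.078   0.1381  0.1894] 0.24321283
propup [-0.0696  0.1338  0.2268] 0.2415903
propdn [-0.0791  0.1394  0.228 ] 0.23572683
tipU [-0.1526  0.0929  0.2275] 0.1506149
tipD [-0.1536  0.0931  0.2196] 0.15130398
tipbackU [-0.1553  0.0975  0.237 ] 0.14859678
tipbackU2 [-0.1825  0.0872  0.2402] 0.11957983
tipbackD [-0.1681  0.0948  0.2137] 0.14054397
edge1 [-0.0778  0.1319  0.2796] 0.22374481
edge2 [-0.0813  0.0744  0.2766] 0.19494852
edge3 [-0.0812  0.026   0.2753] 0.17313783
edgeU [-0.0793  0.075   0.2793] 0.19646227
wallL [-0.0964  0.1296  0.1446] 0.23164167
wall [-0.0951  0.0748  0.15  ] 0.20671149
under [-0.0599  0.0544  0.2579] 0.2078261
housing lowest [[-0.4092  0.0055  0.2266]
 [-0.4093  0.0053  0.229 ]
 [-0.4163  0.0039  0.2316]]
```

Run:
```python
from h import *
np.set_printoptions(precision=4,suppress=True)
s=np.load("wrist2.npz");D=s["depth"];K=s["camera_matrix"];T=s["pose"]
v,u=np.mgrid[:480,:640]; P=np.stack([(u-K[0,2])/K[0,0]*D,(v-K[1,2])/K[1,1]*D,D],-1)@T[:3,:3].T+T[:3,3]
R=Ro.from_quat(Q).as_matrix(); t=(P-W(-.1652,.1006,.2255))@R
for v in (298,300,302,305,312,318,325,335): print(v,[(u,t[v,u].round(4).tolist()) for u in (298,306,325,342,358,364) if D[v,u]<.17])
im=cv2.imread("pics/wrist2.png")[230:400,230:440]; cv2.imwrite("pics/wrist2z.png",cv2.resize(im,None,fx=3.5,fy=3.5))
```

```text
298 []
300 [(325, [-0.0093, 0.0143, -0.0035]), (342, [-0.0094, 0.0143, 0.0034])]
302 [(325, [-0.0093, 0.0127, -0.0034]), (342, [-0.0099, 0.0116, 0.0033])]
305 [(325, [-0.0088, 0.0111, -0.0034]), (342, [-0.0095, 0.0098, 0.0033])]
312 [(306, [-0.0057, 0.011, -0.011]), (325, [-0.009, 0.0052, -0.0033]), (342, [-0.0092, 0.0049, 0.0032]), (358, [-0.0049, 0.0126, 0.0099])]
318 [(298, [-0.0056, 0.0065, -0.0138]), (306, [-0.0053, 0.007, -0.0107]), (325, [-0.0093, 0.0003, -0.0032]), (342, [-0.0095, -0.0001, 0.0031]), (358, [-0.0052, 0.0074, 0.0095]), (364, [-0.0054, 0.007, 0.0118])]
325 [(298, [-0.0051, 0.0023, -0.0135]), (306, [-0.0057, 0.0012, -0.0104]), (325, [-0.0094, -0.0047, -0.0031]), (342, [-0.0098, -0.0054, 0.0029]), (358, [-0.0052, 0.0022, 0.0092]), (364, [-0.0053, 0.002, 0.0115])]
335 [(298, [-0.005, -0.0043, -0.0129]), (306, [-0.0054, -0.005, -0.0099]), (325, [-0.0091, -0.0108, -0.003]), (342, [-0.0093, -0.011, 0.0028]), (358, [-0.005, -0.0043, 0.0088]), (364, [-0.005, -0.0043, 0.011])]
```

View pics/wrist2z.png

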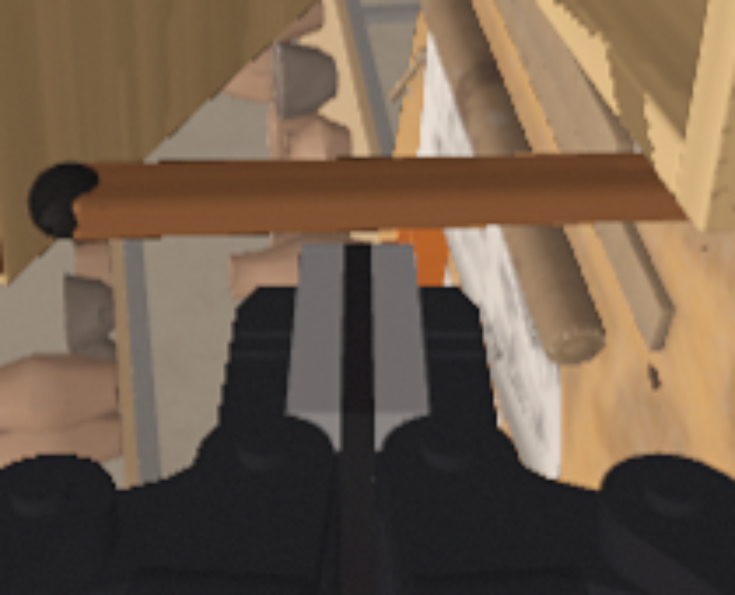

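```bash
cat >> h.py <<'E'
R0=Ro.from_quat(Q).as_matrix()
OFF=R0@np.array([0,.012,-.0145])
def S(x,y,z): return W(x,y,z)-OFF
def Sth(th,r,y): return S(.095-r*np.cos(th),y,.151+r*np.sin(th))
def sup(): 
    from bench import bot
    return loc(bot.read_tool_pos()+Ro.from_quat(bot.read_tcp_rot()).as_matrix()@np.array([0,.012,-.0145]))
def rr(th): return np.interp(th,[.25,.588],[.202,.198])
E
python3 - <<'E'
from h import *
from bench import bot
np.set_printoptions(precision=4,suppress=True)
pts=[S(-.11,.105,.250),S(-.07,.105,.250),S(-.07,.105,.261),S(-.07,.138,.261)]+[Sth(t,rr(t),.134) for t in (.5,.4,.3,.2,.1,0,-.02)]+[S(-.107,.134,.125),S(-.135,.134,.122)]
print([bot.solve_ik(p,Q) is not None for p in pts])
bot.move_l(pts[0],.1); bot.move_l(pts[1],.06)
print(bot.read_time_s(),sup(),bot.read_ft_force())
save("wrist","3")
E
```

```text
[True, True, True, True, True, True, True, True, True, True, True, True, True]
8.1583 [-0.0702  0.1052  0.2499] [-0.4362  0.0392 -0.2313]
```

View pics/wrist3.png

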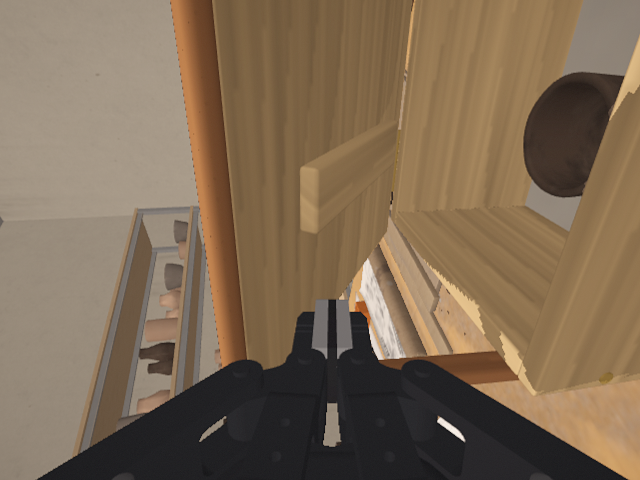

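The wrist view shows the fingertips (333,300) under the lid, past the prop strip, which runs at row ~365 on the far side. Next I raise close under the lid and push.

Run:
```python
from h import *
from bench import bot
np.set_printoptions(precision=3,suppress=True)
print(bot.move_l(S(-.07,.105,.261),.03,force_limit=4), sup(),bot.read_ft_force())
for y in (.115,.122,.128,.133,.138):
    bot.move_l(S(-.07,y,.261),.03); f=bot.read_ft_force(); print(round(bot.read_time_s(),2),sup(),f@EX,f@EY,f[2])
save("wrist","4");save("scene","4")
```

```text
False [-0.07   0.105  0.261] [-0.707  0.575 -0.488]
9.21 [-0.07   0.115  0.261] 0.5463816724988554 -0.3217125809328468 -0.1772835006310282
9.59 [-0.07   0.122  0.261] -0.8317389441400423 0.1695884563582924 0.19984241532254476
9.94 [-0.07   0.128  0.261] -0.3106399384136797 -0.9253803683199524 -0.34079148044335045
10.26 [-0.07   0.134  0.261] -1.3676200537184422 1.14422905687261 -1.8228204863924418
10.57 [-0.07   0.138  0.261] -0.6054119262070362 -0.8831636069278564 -0.7994126196854063
```

View pics/wrist4.png

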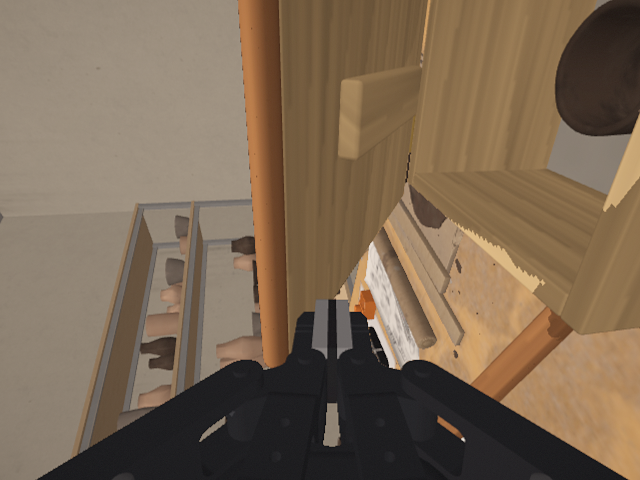

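View pics/scene4.png

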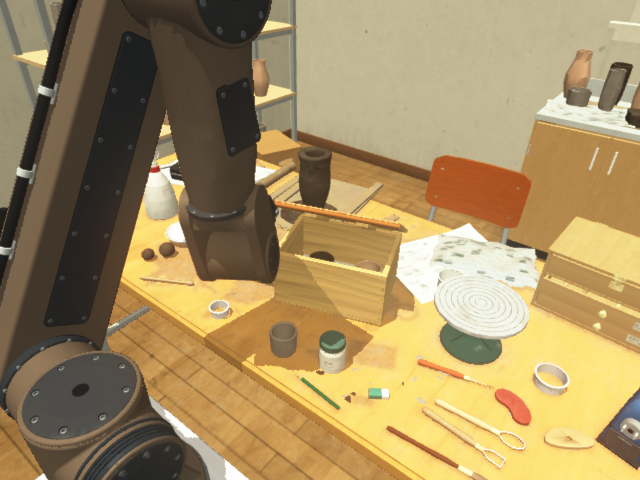

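The prop has tipped outward, at (510,360) in the wrist view, and the lid is close to the finger. I'll wait briefly, then check.

Run:
```python
from h import *
from bench import bot
np.set_printoptions(precision=3,suppress=True)
bot.pause(.4)
for i in range(4):
    f=bot.read_ft_force(); print(bot.read_time_s(),f@EX,f@EY,f[2]); bot.pause(.05)
save("wrist","5")
s=np.load("wrist5.npz");D=s["depth"];K=s["camera_matrix"];T=s["pose"]
v,u=np.mgrid[:480,:640]; P=np.stack([(u-K[0,2])/K[0,0]*D,(v-K[1,2])/K[1,1]*D,D],-1)@T[:3,:3].T+T[:3,3]
for u_,v_ in ((310,60),(310,220),(380,60),(380,200)):
    p=loc(P[v_,u_]); print(p, np.arctan2(p[2]-.151,.095-p[0]))
```

```text
11.075 -1.1238603605564381 1.4942640312119733 -3.5298026246765852
11.125 -0.7596369898508089 0.9590458903571865 -2.3341694198397906
11.175 -0.49813957057642977 1.2999143350339313 -2.684942567844646
11.225 -0.45192344263647094 2.156950673926002 -2.0460097867641167
[-0.066  0.041  0.255] 0.5725343484214475
[-0.065  0.094  0.255] 0.5736542933702122
[0.001 0.043 0.211] 0.5711081752252721
[0.024 0.124 0.196] 0.5716729992825357
```

View pics/wrist5.png

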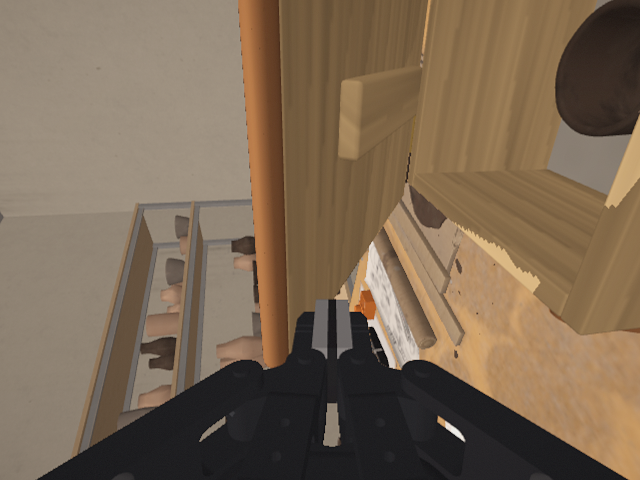

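The lid rests on the finger at 0.572 rad (about 2.5 N down), and the prop is out of view. Lowering along the lid's arc.

Run:
```python
from h import *
from bench import bot
np.set_printoptions(precision=3,suppress=True)
for t in (.5,.42,.34,.26,.18,.12):
    y=np.interp(t,[.3,.588],[.132,.138])
    hit=bot.move_l(Sth(t,rr(t),y),.035,force_limit=12); f=bot.read_ft_force(); print(t,hit,round(bot.read_time_s(),2),sup(),f@EX,f@EY,f[2])
    if hit: break
save("wrist","6")
s=np.load("wrist6.npz");D=s["depth"];K=s["camera_matrix"];T=s["pose"]
v,u=np.mgrid[:480,:640]; P=np.stack([(u-K[0,2])/K[0,0]*D,(v-K[1,2])/K[1,1]*D,D],-1)@T[:3,:3].T+T[:3,3]
for u_,v_ in ((310,60),(310,220),(330,100),(300,100)):
    p=loc(P[v_,u_]); print(p, np.arctan2(p[2]-.151,.095-p[0]))
```

```text
0.5 False 11.97 [-0.08   0.136  0.246] -0.5453946799722111 2.0720135145907728 -2.2576103922156574
0.42 False 12.58 [-0.088  0.134  0.232] -0.8655238786445829 1.7515917799975707 -2.332772950036355
0.34 False 13.19 [-0.094  0.133  0.218] -0.41431958501925775 1.091433397932231 -2.2869160395268895
0.26 False 13.8 [-0.1    0.132  0.203] 0.8167820694640797 0.5344121450828703 -2.925582518826837
0.18 False 14.41 [-0.104  0.132  0.187] 2.2073589162137965 -1.14587638932274 -2.63650418188364
0.12 False 14.91 [-0.106  0.132  0.175] 0.3518528776991598 -0.252380071190435 -4.123161620745503
[0.081 0.041 0.142] -0.5950489631119878
[ 2.143  1.106 -0.167] -2.98754543214008
[0.082 0.069 0.126] -1.0926356516868014
[-0.071  0.05   0.168] 0.1024337165003432
```

View pics/wrist6.png

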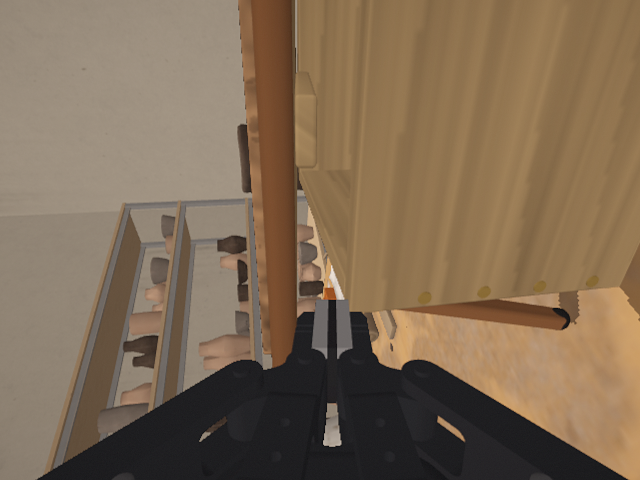

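The lid is at 0.10 rad on the finger. The prop hangs beside the box, with its head at (565,318). Now the last bit, slowly.

Run:
```python
from h import *
from bench import bot
np.set_printoptions(precision=3,suppress=True)
for t in (.08,.06,.04,.025,.01,0,-.01,-.02,-.03):
    hit=bot.move_l(Sth(t,.203,.132),.02,force_limit=12); f=[bot.read_ft_force() for _ in range(1)][0]
    print(t,hit,round(bot.read_time_s(),2),sup(),f@EX,f@EY,f[2])
    if hit: break
save("wrist","7")
```

```text
0.08 False 15.52 [-0.107  0.132  0.167] 1.833165542846457 0.46352092015253415 -2.8652149010022896
0.06 False 15.87 [-0.108  0.132  0.163] 1.4509591229269565 -0.17641578703141617 -2.0908191494328414
0.04 False 16.22 [-0.108  0.132  0.159] -0.3178806499480797 0.08958598687892545 -1.9973082676574307
0.025 False 16.52 [-0.108  0.132  0.156] 0.46109857774371754 0.27391609147132684 -3.1000100271107147
0.01 False 16.82 [-0.108  0.132  0.153] 0.1599487218778782 0.15248924458171625 -3.1345357376827714
0 False 17.07 [-0.108  0.132  0.151] -0.3088371211989118 -0.42782556778856135 -3.1342737554828544
-0.01 False 17.32 [-0.108  0.132  0.149] -0.33739033794263634 1.4369320560106975 0.8183035452528421
-0.02 False 17.57 [-0.108  0.132  0.147] 1.2427551087215485 0.4874677223105444 -0.5091782781715705
-0.03 False 17.82 [-0.108  0.132  0.145] 0.07937584207739297 -0.911536633777632 0.7208045361630339
```

View pics/wrist7.png

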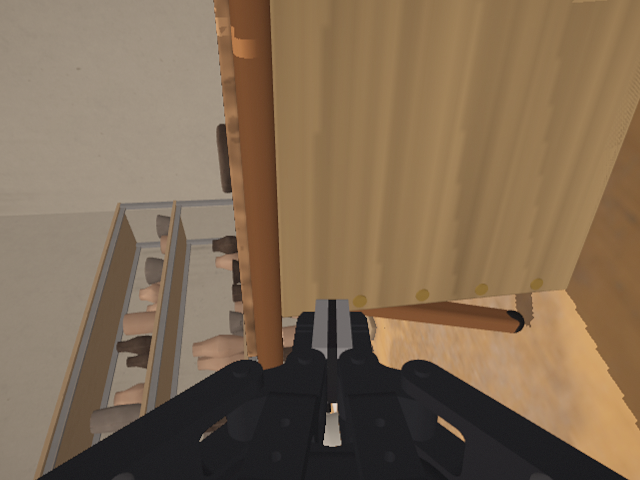

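The lid force left the finger between 0 and −0.01, so the lid is now shut on the wall: there is no gap along column 275, and the prop hangs at (515,320). I'll lower clear, back off and look once more.

Run:
```python
from h import *
from bench import bot
np.set_printoptions(precision=3,suppress=True)
bot.move_l(S(-.109,.132,.132),.04); bot.move_l(S(-.145,.132,.130),.05); bot.pause(.3)
print(bot.read_time_s(),sup(),bot.read_ft_force())
save("scene","8");save("top","8");save("wrist","8")
s=np.load("scene8.npz");D=s["depth"];K=s["camera_matrix"];T=s["pose"]
v,u=np.mgrid[:480,:640]; P=np.stack([(u-K[0,2])/K[0,0]*D,(v-K[1,2])/K[1,1]*D,D],-1)@T[:3,:3].T+T[:3,3]
for u_,v_ in ((360,250),(380,255),(350,235),(380,240)): print(loc(P[v_,u_]))
```

```text
19.5167 [-0.145  0.132  0.13 ] [-0.217 -0.35   0.543]
[-0.039 -0.059  0.163]
[-0.045 -0.107  0.165]
[ 0.013 -0.021  0.164]
[ 0.014 -0.094  0.166]
```

View pics/scene8.png

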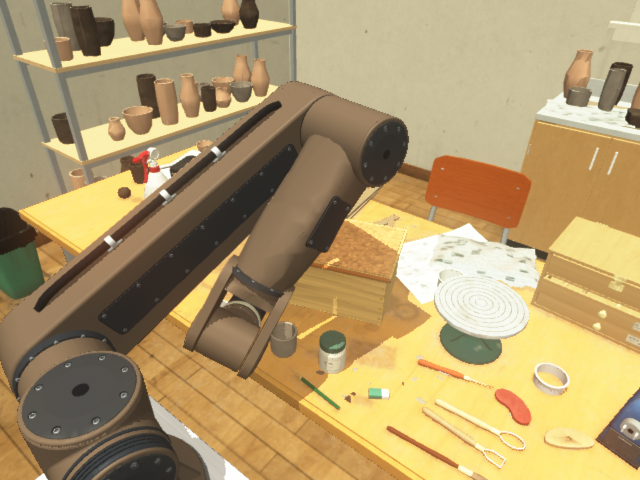

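View pics/wrist8.png

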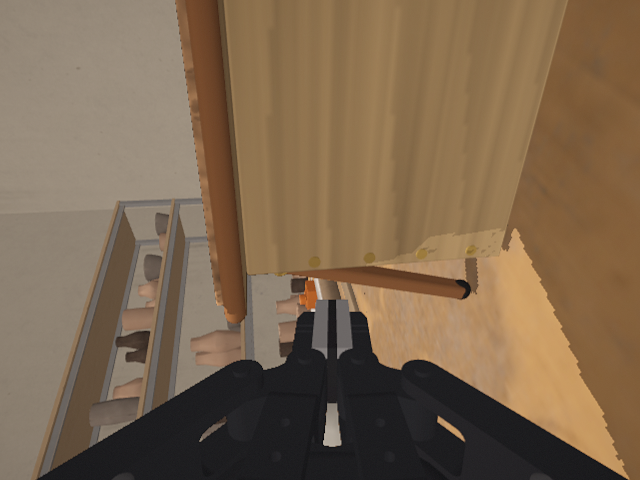

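The lid top is level at about 0.165 m, which is shut. The grey pot (284,340) and jar (333,350) stand where they were, the prop hangs and the arm is clear.

```bash
python3 -c "
from bench import bot
bot.finish_job(); print(bot.read_time_s())"
```

```text
the job is handed in; nothing more can be done
the job is handed in; nothing more can be done
```

The damp box is shut, and I handed the job in at about 19.5 s. No verdict is reported.

**What I did:** I held the closed fingers just under the front edge of the propped lid, near its left end. I pushed the prop outward until it slipped free, and the lid dropped onto the back of the upper finger at about 0.57 rad, pressing with 2–3.5 N. I then lowered the lid along its arc at 2–3.5 cm/s. The finger still carried about 3 N in the reading just before the lid settled on the wall. Then I lowered the fingers clear and backed away.

**Last checks:**
- **Lid:** its top measured level at 163–166 mm, against an expected 165 mm when shut.
- **Prop:** it hangs beside the box.
- **Arm:** the force on the tool was back to noise level, so it was touching nothing.
- **Grey pot and jar:** they stand where they were in the picture; I judged this by eye.

**Not checked:**
- The two pots inside the box could not be seen once the lid was shut; the finger stayed well above them.
- The cutter was hidden by the arm in the last scene picture, and I did not measure the eraser again.
- The lid sat about 0.015 rad lower on the finger than I had computed, because the fingertip's support point is about 3 mm off my estimate. This had no effect on the result.

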